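Lever the worn pad out of the can crusher

TASK

The can crusher's orange wear pad has had its day. Swing the red clamp lever back to unlock the press head, slide the head by its black press lever until its pointer is on the yellow service mark, and swing the clamp lever forward again to lock it there; then lever the pad up past its spring catches with the yellow pry tool (blade over the steel pry rest, tip under the pad, handle pushed down), not with the fingers. Put the pad in the blue crate and the tool back on its wooden rest, and leave the bottles, jug and cans where they stand.

Things in the scene. Friction and masses are not known exactly. Their poses are not given: they have to be found in the camera images.
- crusher: Green can crusher, fixed. Origin: on the shelf under the pad seat's centre; x away from robot, y along the rail to the mark, z up. Bed x -50..75, y -50..150 mm, top 99 mm high. Seat: 62 x 50 mm recess, floor 88 mm high. A pry channel 26 mm wide on y = 0, open above and in front, runs from the front face (x -50) through the front wall and on under the pad to x -12, floor 74 mm high.
- seat (a point): Centre of the pad seat at the height of the bed's top (99 mm above the shelf), axes as the crusher. Beside the seat (62 mm long in x, out to y = 60 and -50 mm) the bed is 3 mm lower, 96 mm high, to let fingers down beside the raised pad.
- pry_rest (a point): Middle of the top line of the round steel bar (diameter 10 mm, 80 mm long along y) that serves as fulcrum in front of the crusher: 75 mm before the seat's centre, 80 mm above the shelf. The blade lies across it; nothing stands before it. Tipping the tool some 15 to 18 degrees about it frees the pad (a grip taken leaning towards the blade leaves the wrist room).
- mark (a point): Yellow painted service mark, a 4 mm line across the bed's top, 105 mm from the seat's centre along the crusher's y.
- head (a joint): Grey press head sliding on the rail, m along the crusher's y: 0 to 0.03 = over the pad, 0.105 = its red front pointer on the yellow mark; travel -0.005 to 0.115, takes 3 N. It spans x -25..75 mm in the crusher's frame, 106 to 140 mm high, 60 mm wide in y (44 mm over the seat), and must be clear of the seat before the pad can rise.
- press_lever (a point): Middle of the black grip of the press lever: a level rod 15 mm thick along the crusher's x, sticking out 110 mm in front of the seat's centre, fixed to the head, 155 mm above the shelf; grip 50 mm long. Good for pinching from above to slide the head.
- clamp (a joint): Clamp lever on top of the press head, rad: 0 = locked (leans to the front, towards the robot), 1.0 = unlocked (leans to the back, crusher's +x). Hinge along the crusher's y, 20 mm behind (+x of) the seat's centre, 162 mm above the shelf; it stays where it is left.
- clamp_tip (a point): Centre of the red ball (diameter 26 mm) at the clamp lever's end, 60 mm from its hinge, on the head's centre line.
- pad: Orange wear pad with black ribs, 60 (x) x 48 (y) x 14 mm: flange 48 mm wide, 4 mm thick, under a 40 mm wide body. Origin: centre of underside, axes as the crusher. Seated: underside 88, top 102 mm high. Two sprung catches 20 mm before the seat's centre hold the flange from both sides (15 N to pass); levered past them, the front edge stays up about 11 mm on them, the back edge in the seat.
- pad_front (a point): Middle of the pad's top front edge (30 mm before its centre, 14 mm above its underside).
- tool: Pry tool: yellow handle 100 mm long, 16 wide, 18 high; straight steel blade in line with it, 85 mm long, 14 wide, 3 thick; 150 g. Origin: centre of the handle's section, 115 mm behind the blade's tip (handle from 70 mm behind to 30 mm before it), a good place to grip; x points to the tip, z up. On the rest the origin is 39 mm above the shelf.
- tool_tip (a point): Middle of the blade's tip edge.
- rest: Wooden tool rest, fixed: 115 x 60 mm base 5 mm thick with two cross blocks, 55 mm before its origin in x (top 30 mm high, under the handle) and 38 mm past it (top 37 mm high, under the blade), each with 6 mm lips 24 mm apart. Origin on the shelf; the tool lies along its x, tool origin above the rest's origin.
- crate: Blue slatted plastic bottle crate, fixed, open above, 240 (x) x 180 (y) x 100 mm, walls 6 mm. Origin: centre of its underside.
- pet1: Clear PET bottle, diameter 64, 210 mm tall, leave alone. Origin: centre of underside.
- pet2: Clear PET bottle, diameter 64, 210 mm tall, leave alone. Origin: centre of underside.
- brown: Brown glass bottle, diameter 62, 220 mm tall, leave alone. Origin: centre of underside.
- jug: White plastic jug with red twist cap and handle, diameter 96, 165 mm tall, leave alone. Origin: centre of underside.
- flatcan: Flattened aluminium can, a disc of diameter 66, 18 mm high, leave alone. Origin: centre of underside.
- tin: Steel tin, diameter 72, 100 mm tall, leave alone. Origin: centre of underside.
There are look-alikes about, which are no part of the job. What is meant by the rest is not turquoise, and is the larger of those in its own colour.

How it is judged:
On the way, in this order (a step that is already met when the one before it is completed fails the run):
1. clamp lever swung back: unlocked (value of joint clamp above 0.8 rad), for 0.1 s.
2. unlocked press head slid so that its pointer is within 8 mm of the yellow mark (value of joint head between 0.097 and 0.113 m and value of joint clamp above 0.5 rad), for 0.2 s.
3. clamp lever swung forward again: locked with the head on the mark (value of joint head between 0.097 and 0.113 m and value of joint clamp below 0.2 rad), for 0.2 s.
4. pad's front raised at least 5 mm past the catches by the tool, fingers off the pad (z of pad_front in the frame of seat above 0.008 m and contact force between tool and pad above 0.2 N and contact force between the fingers and pad below 0.2 N and horizontal distance between pad and seat below 0.02 m), for 0.1 s.
At the end, for the whole second after the job is handed in: The pad lies at rest inside the blue crate (its origin within the walls, below 60 mm); the tool lies at rest and level (within about 12 degrees) on its wooden rest, origin within 30 mm of the rest's; the press head is within 8 mm of the yellow mark with the clamp lever locked (below 0.2 rad) (all of step 3 and x of pad in the frame of crate between -0.115 and 0.115 m and y of pad in the frame of crate between -0.085 and 0.085 m and height (world z) of each of pad, tool below 0.06 m and linear speed of each of pad, tool below 0.02 m/s and horizontal distance between tool and rest below 0.03 m and height (world z) of tool above 0.025 m and angle between tool's own x axis and vertical above 1.35 rad); the robot touches nothing.
It fails at once if a bottle, the jug, the tin or the flattened can is pushed more than 40 mm or knocked over (distance of any of pet1, pet2, brown, jug, flatcan, tin from where it was at the start of the episode above 0.04 m or angle between any of pet1, pet2, brown, jug, flatcan, tin's own z axis and vertical above 0.6 rad).
It fails at once if press head moved off its start or left off the mark while the clamp lever is locked (value of joint clamp below 0.3 rad and distance of press_lever from where it was at the start of the episode above 0.01 m and not (value of joint head between 0.095 and 0.115 m)).
It also fails if it takes over 72 s, if anything falls off the work surface, if the arm or the gripper's body presses on something with over 40 N, if the wrist force passes 120 N, or if a joint passes its speed limit or range.

ROBOT

A 6-joint arm with a two-finger parallel gripper is mounted at the origin on the work surface. World frame = base frame: x ahead of the robot, y to its left, z up, the work surface at z = 0. Lengths are in m, angles in rad, forces in N, time in s.
With the tool pointing down it reaches from about 0.35 to 0.775 m from the base axis. Payload 5.5 kg.
Tool frame: the origin (TCP) lies between the finger pads, 19 mm behind the fingertips; this is the grasp point; z points along the fingers, y is the line along which they close (so a half turn about z gives the same grasp; the last joint's range is limited). The gripper opens to 85 mm and grips with 20 to 120 N. Pads are 22 mm wide; open, the fingers measure 114 mm over their backs; the gripper's body (76 mm by 85 mm) begins 54 mm behind the grasp point. The pads swing forward as they close: fully open they stand 13 mm farther back than shut.
Start: joints at [-1.433, 0.313, 0.046, 1.304, 0, 1.431], TCP at [0.158, -0.553, 0.25] pointing down, gripper open.
Joint ranges: [-2.76, 2.76], [-0.86, 1.69], [-1.03, 1.26], [-2.2, 2.34], [-1.47, 1.5], [-3.14, 3.14]. Speed limits (rad/s): [2.57, 2.57, 3.14, 3.14, 3.14, 3.14].

INTERFACE

Orientations are given as a unit quaternion [w, x, y, z].
In Python, from workcell import get_state, read_camera, camera_info, hand_in, recognise gives the robot as it stands.
- The arm moves only by the tool arm_command, never from a script. Its argument "moves" is one flat list of numbers, 7 for each row, row after row: the opening, from -1 (shut) to 1 (fully open), then the shift along the tool's x, y, z in mm, then the turn, a rotation vector about the tool's x, y, z in rad. A call has 1 to 8 rows; each row shifts and turns the commanded pose from where the row before left it, along the tool's axes as they then stand; what a row does not reach is not made up. A row lasts 1/8 s, in which the tool goes at most 62.5 mm and 10.7 degrees, less where a joint would pass 70% of its speed; a pose out of reach is approached as far as the arm can. A call with a gripper value outside its range is refused whole. The fingers move at their own pace and stop on an object; "newtons" is the grip in N (left out, the last holds). Time passes only in rows, so rows that do not move let the fingers close. It gives the time, the measured TCP pose, the force, the opening and the grip force at its end, in the units of the state.
- get_state(): the state, without advancing time (a new reading comes with each control period).
- read_camera(name): name is "scene" or "top" or "wrist"; returns (picture, depth): 384x512x3 uint8, blue, green, red; 384x512 float32, m along the optical axis (not along the pixel's ray), 0 where there is no reading.
- camera_info(name): a dict with "fovy" (degrees; the focal length in pixels is half the picture's height over the tangent of half this angle, whatever the lens; pixels are square), "cx", "cy" (the principal point, pixels), "k1" (the pictures are not rectified: a ray, as slopes to the right and down, at radius r is drawn at 1 + k1 r^2 times it, then the intrinsics apply), "eye" and "orientation" of the camera in the world; the wrist camera has in their place "tool_from_camera" (4x4, takes a point from camera to tool coordinates, whose origin is the TCP and whose axes are the flange's). Camera axes: x right, y down, z forward; pixel columns grow to the right and rows downward; lengths in m; the calibration is good to about 2 mm. A picture is of the moment at which its call begins: read the wrist's pose just before it. camera_info takes no time and is no camera call.
- hand_in(): hands the job in; it is judged then, once.
Trained networks look in the newest picture that a camera, given by its name, has taken for a name from the list of things; names that differ only in an ending like _2 or _b are one class to them, and where a whole thing is asked for, a point or a joint stands for the part that bears it (a point fixed in the world has none). Each returns a list of dicts, best first, with "confidence" (0 to 1); they miss things now and then, are a little off and sometimes report something else, mostly with a low value. They report only what shows in the picture. A call takes as long as a camera call. They do not tell look-alikes from the thing itself.
- recognise(camera, label): "point" ([column, row] in pixels, amid what is visible of it).
The state is a dict: "clock": time; "joint_pos": joint angles; "qvel": joint speeds; "tau": joint torques, N m; "tcp_pos": TCP position; "orientation": TCP orientation; "wrist_force": force on the tool from outside, world axes, zero at the start; "ft_torque": the same for the moment, N m; "finger_gap": finger opening in m; "grip_force": force on a finger pad.
Only numpy, scipy, OpenCV 4.12 (cv2) and the standard library are available. Lean on these libraries where they do the work, as an engineer would, in place of code of your own. Each camera call takes 0.05 s, during which the arm holds its last target. There are 200 camera calls.

## Working session

There is one attempt and no reset: what is moved stays moved. The work goes in short steps, Python scripts to look and compute and a tool call to move; the robot and the scene stay as the last step left them, time stands still between calls to the robot, and variables do not carry over. Pictures are saved under pics/ and viewed, at most 14 in all, crops included, and the job is handed in when it is done.

Besides the shell and the picture viewer there is one more tool, called after ">>>" by a JSON object that holds its "fn" and its "kwargs". arm_command: Moves the arm, as the interface text tells. Its arguments: {"type":"object","properties":{"moves":{"type":"array"},"newtons":{"type":"number"}},"required":["moves"]}

```bash
mkdir -p pics; ls; cat > h.py <<'E'
import numpy as np, cv2
from scipy.spatial.transform import Rotation as R
from workcell import *
def Rq(q): return R.from_quat([q[1],q[2],q[3],q[0]])
def intr(name):
    c=camera_info(name); f=192/np.tan(np.radians(c['fovy'])/2)
    return c,np.array([[f,0,c['cx']],[0,f,c['cy']],[0,0,1.]])
def campose(name,st=None):
    c=camera_info(name)
    if 'eye' in c: return Rq(c['orientation']).as_matrix(),np.array(c['eye'])
    T=np.array(c['tool_from_camera']); A=Rq(st['orientation']).as_matrix()
    return A@T[:3,:3], A@T[:3,3]+np.array(st['tcp_pos'])
def slopes(name,uv):
    c,K=intr(name); uv=np.atleast_2d(uv).astype(float)
    d=(uv-[K[0,2],K[1,2]])/K[0,0]; s=d.copy()
    for _ in range(20): s=d/(1+c['k1']*(s**2).sum(1,keepdims=True))
    return s
def ray(name,uv,st=None):
    Rm,e=campose(name,st); s=slopes(name,uv)
    return e,np.c_[s,np.ones(len(s))]@Rm.T
def atz(name,uv,z,st=None):
    e,d=ray(name,uv,st); return e+d*((z-e[2])/d[:,2])[:,None]
def cloud(name,depth,st=None):
    v,u=np.mgrid[:384,:512]; e,d=ray(name,np.c_[u.ravel(),v.ravel()],st)
    return (e+d*depth.reshape(-1,1)).reshape(384,512,3)
def proj(name,P,st=None):
    c,K=intr(name); Rm,e=campose(name,st); p=(np.atleast_2d(P)-e)@Rm
    s=p[:,:2]/p[:,2:]; s=s*(1+c['k1']*(s**2).sum(1,keepdims=True)); return s*K[0,0]+[K[0,2],K[1,2]]
E
python3 - <<'E'
from h import *
for n in ['scene','top']:
    im,d=read_camera(n); cv2.imwrite(f'pics/{n}0.png',im); np.savez(f'{n}0.npz',im=im,d=d)
    c=camera_info(n); print(n,{k:np.round(v,3) for k,v in c.items()})
    C=cloud(n,d)
    for l in ['crusher','pad','tool','tool_tip','rest','crate','clamp_tip','press_lever','head','pet1','brown','jug','flatcan','tin']:
        for r in recognise(n,l)[:4]:
            u,v=np.round(r['point']).astype(int); print(l,round(r['confidence'],2),(u,v),np.round(C[min(v,383),min(u,511)],3))
print(get_state()['clock'])
E
```

```text
pics
scene {'fovy': np.float64(42.559), 'cx': np.float64(248.042), 'cy': np.float64(194.769), 'k1': np.float64(-0.184), 'eye': array([1.796, 0.025, 1.162]), 'orientation': array([-0.294,  0.611,  0.667, -0.308])}
crusher 0.67 (np.int64(266), np.int64(227)) [0.674 0.008 0.106]
tool 0.53 (np.int64(264), np.int64(227)) [0.676 0.002 0.108]
tool 0.47 (np.int64(359), np.int64(211)) [0.451 0.336 0.004]
rest 0.74 (np.int64(357), np.int64(213)) [0.459 0.329 0.001]
rest 0.71 (np.int64(324), np.int64(188)) [0.332 0.214 0.006]
rest 0.61 (np.int64(326), np.int64(218)) [0.497 0.215 0.002]
rest 0.45 (np.int64(252), np.int64(188)) [ 0.632 -0.041  0.226]
crate 0.69 (np.int64(165), np.int64(191)) [ 0.409 -0.378  0.006]
clamp_tip 0.49 (np.int64(253), np.int64(188)) [ 0.629 -0.039  0.223]
press_lever 0.77 (np.int64(251), np.int64(215)) [ 0.661 -0.041  0.141]
head 0.73 (np.int64(254), np.int64(217)) [ 0.668 -0.031  0.139]
head 0.59 (np.int64(279), np.int64(272)) [0.842 0.055 0.09 ]
pet1 0.75 (np.int64(380), np.int64(246)) [0.736 0.356 0.116]
pet1 0.7 (np.int64(221), np.int64(254)) [ 0.82  -0.115  0.126]

[... 1112 characters left out ...]
 0.97 (np.int64(235), np.int64(164)) [ 0.644 -0.042  0.172]
pet1 0.75 (np.int64(264), np.int64(121)) [ 0.768 -0.117  0.15 ]
pet1 0.67 (np.int64(101), np.int64(144)) [0.698 0.331 0.135]
brown 0.93 (np.int64(316), np.int64(149)) [ 0.692 -0.258  0.161]
brown 0.2 (np.int64(223), np.int64(177)) [ 0.618 -0.008  0.097]
jug 0.66 (np.int64(380), np.int64(166)) [ 0.656 -0.444  0.127]
jug 0.54 (np.int64(239), np.int64(174)) [ 0.612 -0.054  0.218]
jug 0.35 (np.int64(224), np.int64(175)) [ 0.623 -0.011  0.097]
flatcan 0.91 (np.int64(228), np.int64(244)) [ 0.429 -0.025  0.018]
flatcan 0.47 (np.int64(221), np.int64(173)) [ 0.629 -0.002  0.095]
tin 0.84 (np.int64(207), np.int64(116)) [0.791 0.042 0.099]
1.5
```

View pics/top0.png

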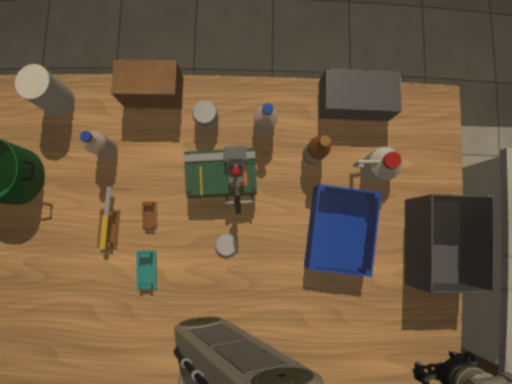

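View pics/scene0.png

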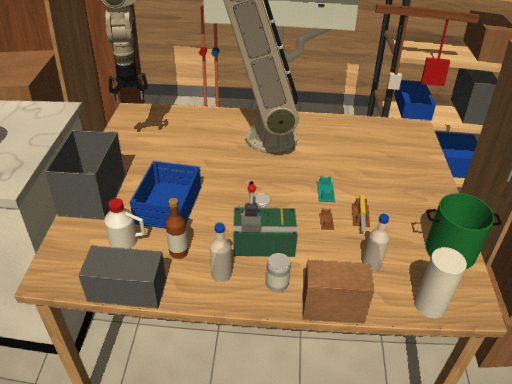

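Rest candidates in the top image are turquoise (147,270), small brown (149,215) and larger brown (113,230), which sits under the yellow tool. The larger brown one fits the description, so I'll confirm it in an enlarged crop.

```bash
python3 - <<'E'
from h import *
z=np.load('top0.npz'); im=z['im']
a=cv2.resize(im[175:295,85:165],(400,600),interpolation=cv2.INTER_CUBIC)
b=cv2.resize(im[140:215,180:260],(400,375),interpolation=cv2.INTER_CUBIC)
c=cv2.resize(np.load('scene0.npz')['im'][175:265,225:305],(253,225*253//200*0+225),interpolation=cv2.INTER_CUBIC)
o=np.zeros((600,800,3),np.uint8); o[:,:400]=a; o[:375,400:]=b; o[375:,400:653]=c
cv2.imwrite('pics/crop1.png',o)
E
```

```text
(no output)
```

View pics/crop1.png

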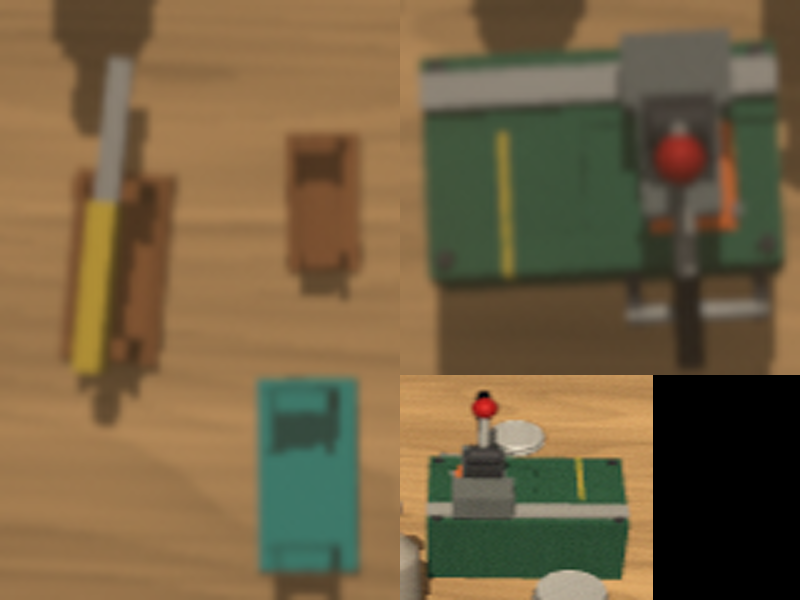

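```bash
python3 - <<'E'
from h import *
for n in ['top','scene']:
    z=np.load(n+'0.npz'); im,d=z['im'],z['d']; C=cloud(n,d); hsv=cv2.cvtColor(im,cv2.COLOR_BGR2HSV)
    H,S,V=[hsv[...,i].astype(int) for i in range(3)]
    X,Y,Z=C[...,0],C[...,1],C[...,2]
    yel=(abs(H-26)<6)&(S>140)&(V>100)
    def pca(m,z,l):
        v,u=np.nonzero(m); 
        if len(u)<5: print(n,l,len(u)); return
        P=atz(n,np.c_[u,v],z)[:,:2]; r=cv2.minAreaRect(P.astype(np.float32)); c=P.mean(0); w,E=np.linalg.eigh(np.cov((P-c).T)); e=E[:,1]*np.sign(E[0,1])
        t=(P-c)@e; print(n,l,len(u),'c',c.round(4),'ang',np.degrees(np.arctan2(e[1],e[0])).round(2),'len',np.ptp(t).round(4),'mid',(c+e*(t.max()+t.min())/2).round(4),'rect',np.round(r[0],4),np.round(r[1],4),round(r[2],1), 'z',np.median(Z[m]).round(4))
    near=(abs(X-.63)<.12)
    pca(yel&near&(abs(Y-.08)<.05)&(Z>.05),.099,'mark')
    pca(yel&(abs(X-.45)<.12)&(abs(Y-.33)<.05),.048,'handle')
    green=(abs(H-70)<20)&(S>70)
    reg=(Z>.085)&(Z<.106)&near&(Y>-.15)&(Y<.2)&(X<.72)
    pca(reg&green,.099,'bed'); 
    red=((H<6)|(H>174))&(S>150)&(Z>.18)&near&(abs(Y+.04)<.06); pca(red,.23,'ball')
    if red.any(): print('ballz',C[red].mean(0),C[red].max(0))
    brown=(Z<.04)&(Z>.001)&(abs(H-10)<7)&(S>120)&(V<150)
    pca(brown&(abs(X-.46)<.09)&(abs(Y-.33)<.05)&(Z>.003),.005,'rest')
    pca((Z>.036)&(Z<.06)&(abs(X-.47)<.14)&(abs(Y-.33)<.05),.045,'toolz')
    blue=(abs(H-112)<12)&(S>120)
    pca(blue&(Z>.08)&(Z<.12),.1,'crate')
    for nm,x,y in [('rest',.345,.212),('r2',.515,.217)]: pass
E
```

```text
top mark 33 c [0.6068 0.0546] ang 4.66 len 0.076 mid [0.6062 0.0545] rect [0.6062 0.0546] [0.076  0.0028] 1.8 z 0.0978
top handle 198 c [0.4534 0.3383] ang -3.52 len 0.0976 mid [0.4531 0.3383] rect [0.4531 0.3384] [0.0174 0.0975] 86.7 z 0.0468
top bed 1275 c [0.6156 0.0183] ang -87.79 len 0.1906 mid [6.163e-01 2.000e-04] rect [0.6306 0.0008] [0.1214 0.1906] 2.0 z 0.0972
top ball 62 c [ 0.6174 -0.0443] ang 88.73 len 0.0228 mid [ 0.6174 -0.0446] rect [ 0.6174 -0.044 ] [0.0196 0.0214] 46.6 z 0.2242
ballz [ 0.61823675 -0.04423513  0.22398247] [ 0.63416138 -0.03304058  0.23194148]
top rest 344 c [0.4637 0.3309] ang -3.08 len 0.1691 mid [0.463  0.3309] rect [0.4634 0.339 ] [0.0648 0.169 ] 89.2 z 0.0055
top toolz 405 c [0.4891 0.3366] ang -4.34 len 0.1838 mid [0.4955 0.3361] rect [0.4955 0.3352] [0.0427 0.1828] 89.0 z 0.0433
top crate 639 c [ 0.4764 -0.3441] ang -12.84 len 0.2528 mid [ 0.4785 -0.3446] rect [ 0.4768 -0.3503] [0.1781 0.2363] 83.9 z 0.0984
scene mark 29 c [0.6077 0.0547] ang 3.39 len 0.0724 mid [0.6065 0.0546] rect [0.6065 0.0547] [0.0724 0.0058] 4.4 z 0.0991
scene handle 94 c [0.4617 0.3385] ang -5.09 len 0.1069 mid [0.4591 0.3387] rect [0.4591 0.339 ] [0.0144 0.107 ] 84.5 z 0.0473
scene bed 921 c [0.6421 0.015 ] ang -76.28 len 0.2105 mid [0.6452 0.0024] rect [0.6448 0.0021] [0.1377 0.1955] 4.0 z 0.0975
scene ball 49 c [ 0.636  -0.0434] ang 5.34 len 0.0338 mid [ 0.6357 -0.0434] rect [ 0.6356 -0.0428] [0.034  0.0212] 4.6 z 0.2229
ballz [ 0.62647065 -0.04392956  0.22226905] [ 0.63355463 -0.03241541  0.23460868]
scene rest 205 c [0.4639 0.3339] ang -4.29 len 0.1518 mid [0.4539 0.3347] rect [0.4538 0.3399] [0.0574 0.1511] 87.3 z 0.0075
scene toolz 199 c [0.498  0.3361] ang -3.31 len 0.1975 mid [0.5007 0.3359] rect [0.5007 0.3364] [0.0389 0.1974] 87.1 z 0.043
scene crate 764 c [ 0.5003 -0.3512] ang -9.03 len 0.3089 mid [ 0.5142 -0.3534] rect [ 0.5156 -0.3502] [0.1871 0.3048] 84.1 z 0.0936
```

```bash
cat >> h.py <<'E'
def go(pos,Rm=None,n=None):
    "prints what is left: turn (tool rotvec) first, then shift in mm along the turned tool's axes"
    s=get_state(); A=Rq(s['orientation']).as_matrix(); B=A if Rm is None else Rm
    rv=R.from_matrix(A.T@B).as_rotvec(); d=B.T@(np.array(pos)-s['tcp_pos'])*1000
    print('t',round(s['clock'],2),'turn',rv.round(3),'rows>=',np.ceil(np.linalg.norm(rv)/.186),'shift',d.round(1),'rows>=',np.ceil(np.linalg.norm(d)/62.5))
def down(yaw,lean=0):
    "fingers down, tool x along world yaw, body leaning forward (towards tool +x) by lean"
    return (R.from_euler('z',yaw)*R.from_euler('y',lean)*R.from_euler('x',np.pi)).as_matrix()
O=np.array([.620,-.0497,0]); YAW=np.radians(2.3)
def W(x,y,z): return O+R.from_euler('z',YAW).apply(np.array([x,y,z])/1000)
E
python3 - <<'E'
from h import *
s=get_state(); print({k:np.round(v,3) for k,v in s.items()}); print(Rq(s['orientation']).as_matrix().round(3)); print(np.round(camera_info('wrist')['tool_from_camera'],3), camera_info('wrist')['fovy'])
go(W(-60,5,250),down(YAW)); go(W(-60,5,250),down(YAW+np.pi)); 
E
```

```text
{'clock': np.float64(1.5), 'joint_pos': array([-1.433,  0.313,  0.046,  1.304,  0.   ,  1.431]), 'qvel': array([-0.001, -0.001,  0.001, -0.001,  0.   ,  0.   ]), 'tau': array([ 0.0000e+00, -4.8046e+01,  2.9881e+01,  1.0000e-03, -0.0000e+00,
        0.0000e+00]), 'tcp_pos': array([ 0.158, -0.553,  0.25 ]), 'orientation': array([0.   , 0.99 , 0.138, 0.   ]), 'wrist_force': array([-0.138, -0.46 , -0.65 ]), 'ft_torque': array([-0.007,  0.01 ,  0.024]), 'grip_force': np.float64(0.0), 'finger_gap': np.float64(0.085)}
[[ 0.962  0.274  0.   ]
 [ 0.274 -0.962 -0.   ]
 [ 0.     0.    -1.   ]]
[[-0.    -0.95  -0.312  0.08 ]
 [ 1.     0.    -0.001  0.001]
 [ 0.001 -0.312  0.95  -0.125]
 [ 0.     0.     0.     1.   ]] 66.75787429569505
t 1.5 turn [ 0.    -0.     0.238] rows>= 2.0 shift [ 422.1 -489.4    0. ] rows>= 11.0
t 1.5 turn [ 0.     0.    -2.904] rows>= 16.0 shift [-422.1  489.4    0. ] rows>= 11.0
```

>>> {"fn": "arm_command", "kwargs": {"moves": [-1,0,0,0,0,0,0.119,-1,0,0,0,0,0,0.119,-1,38,-44,0,0,0,0,-1,38,-44,0,0,0,0,-1,38,-44,0,0,0,0,-1,38,-44,0,0,0,0,-1,38,-44,0,0,0,0,-1,38,-44,0,0,0,0]}}

```text
clock: 2.5
tcp_pos: [0.376, -0.2787, 0.2503]
orientation: [0.0, 1.0, 0.02, 0.0]
wrist_force: [0.8, -1.1, -0.1]
finger_gap: 0.0
grip_force: 0.0
```

>>> {"fn": "arm_command", "kwargs": {"moves": [-1,38,-45,0,0,0,0,-1,38,-45,0,0,0,0,-1,38,-45,0,0,0,0,-1,38,-45,0,0,0,0,-1,38,-45,0,0,0,0,-1,0,0,0,0,0,0]}}

```text
clock: 3.25
tcp_pos: [0.5576, -0.0445, 0.2495]
orientation: [-0.0, 1.0, 0.023, 0.0]
wrist_force: [-0.8, -0.7, 0.2]
finger_gap: -0.0002
grip_force: 0.0
```

```bash
python3 - <<'E'
from h import *
s=get_state(); print(s['tcp_pos'].round(4) if hasattr(s['tcp_pos'],'round') else s['tcp_pos'],s['orientation'],s['clock'],s['qvel'])
im,d=read_camera('wrist'); np.savez('w1.npz',im=im,d=d,tcp=s['tcp_pos'],q=s['orientation']); cv2.imwrite('pics/w1.png',cv2.resize(im,(768,576)))
E
```

```text
[ 0.5576 -0.0445  0.2495] [-1.88760710e-04  9.99740221e-01  2.27906631e-02  2.03077647e-04] 3.25 [-0.06558526 -0.02681371 -0.04092741  0.0116112  -0.02949018 -0.03138479]
```

View pics/w1.png

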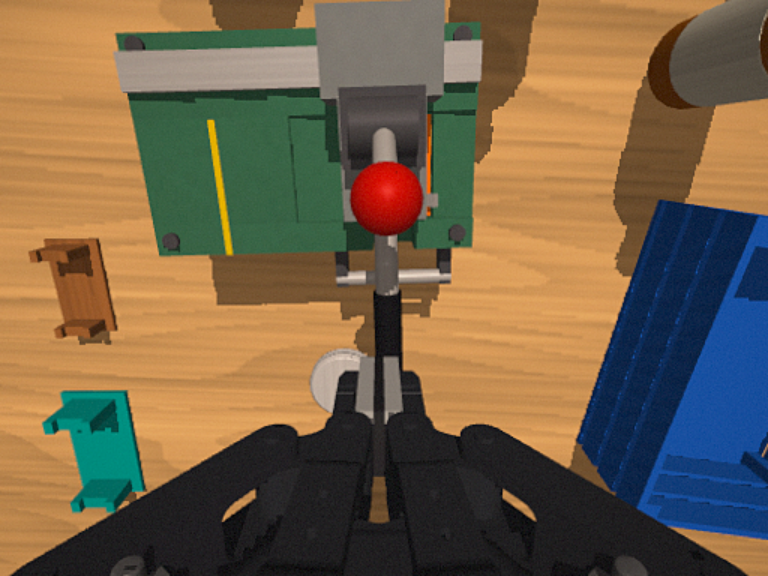

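The wrist view shows the ball at (387,198), bed front corners (160,255) and (473,247), the mark ending at (231,254), and the pry bar from (338,278) to (450,275). Next I'll fit the crusher pose.

```bash
python3 - <<'E'
from h import *
from scipy.optimize import least_squares
z=np.load('w1.npz'); st=dict(tcp_pos=z['tcp'],orientation=z['q']); 
px=np.array([[160,255],[473,247],[118,34],[480,24],[231,254],[337,279],[451,275]])/1.5
L=np.array([[-50,150,99],[-50,-50,99],[75,150,99],[75,-50,99],[-50,105,99],[-75,40,75],[-75,-40,75]])/1000
def f(p): return (proj('wrist',R.from_euler('z',p[2]).apply(L)+[p[0],p[1],0],st)-px).ravel()
r=least_squares(f,[.62,-.05,.04],loss='soft_l1'); print(r.x.round(4),np.degrees(r.x[2]),f(r.x).reshape(-1,2).round(1).tolist())
im,d=z['im'],z['d']; hsv=cv2.cvtColor(im,cv2.COLOR_BGR2HSV)
m=((hsv[...,0]<6)|(hsv[...,0]>174))&(hsv[...,1]>150)&(d<.26)&(d>0); v,u=np.nonzero(m); c=[u.mean(),v.mean()]
C=cloud('wrist',d,st); P=C[m]
g=least_squares(lambda q:np.linalg.norm(P-q,axis=1)-.013,P.mean(0)-[0,0,.01],loss='soft_l1',f_scale=.001); print('ball',c,g.x.round(4), (R.from_euler('z',-r.x[2]).apply(g.x-[r.x[0],r.x[1],0])*1000).round(1))
X=C[:,:,:]; bed=(hsv[...,1]>70)&(abs(hsv[...,0].astype(int)-70)<20); print('bedz',np.median(C[bed][:,2]))
blk=(hsv[...,2]<45)&(np.arange(384)[:,None]>195)&(np.arange(384)[:,None]<235)&(abs(np.arange(512)[None]-258)<12); print('lever',np.median(C[blk],axis=0), 'local',R.from_euler('z',-r.x[2]).apply(np.median(C[blk],axis=0)-[r.x[0],r.x[1],0])*1000)
E
```

```text
[ 0.6264 -0.0505  0.0741] 4.2432962686670646 [[0.5, 0.7], [-0.6, 0.4], [-0.5, -0.2], [1.1, -0.5], [-0.0, 0.2], [0.3, -0.4], [-0.8, 0.2]]
ball [np.float64(257.0759894459103), np.float64(132.58100263852242)] [ 0.6207 -0.0449  0.2171] [ -5.2   6.  217.1]
bedz 0.09951452272695221
lever [ 0.55177107 -0.04967252  0.1628498 ] local [-74.3276918    6.36998886 162.84980387]
```

```bash
sed -i 's/^O=.*/O=np.array([.6264,-.0505,0]); YAW=.074/' h.py; python3 - <<'E'
from h import *
go(W(-45,6,221),down(YAW)); go(W(28,6,221),down(YAW)); 
E
```

```text
t 3.3 turn [ 0.     0.001 -0.03 ] rows>= 1.0 shift [24.4  3.6 28.5] rows>= 1.0
t 3.3 turn [ 0.     0.001 -0.03 ] rows>= 1.0 shift [97.4  3.6 28.5] rows>= 2.0
```

>>> {"fn": "arm_command", "kwargs": {"moves": [-1,0,0,0,0,0,-0.03,-1,24,3.5,28,0,0,0,-1,14,0,0,0,0,0,-1,15,0,0,0,0,0,-1,15,0,0,0,0,0,-1,15,0,0,0,0,0,-1,15,0,0,0,0,0,-1,0,0,0,0,0,0]}}

```text
clock: 4.3
tcp_pos: [0.6523, -0.0465, 0.2214]
orientation: [0.0, 0.999, 0.034, -0.002]
wrist_force: [-2.8, -0.9, -0.5]
finger_gap: 0.0
grip_force: 1.8
```

```bash
cat >> h.py <<'E'
def ball(name='wrist'):
    from scipy.optimize import least_squares
    s=get_state(); im,d=read_camera(name); st=dict(tcp_pos=s['tcp_pos'],orientation=s['orientation']); hsv=cv2.cvtColor(im,cv2.COLOR_BGR2HSV); C=cloud(name,d,st)
    m=((hsv[...,0]<6)|(hsv[...,0]>174))&(hsv[...,1]>150)&(C[...,2]>.18)&(C[...,2]<.26)&(abs(C[...,0]-.63)<.12)&(abs(C[...,1])<.2); P=C[m]
    g=least_squares(lambda q:np.linalg.norm(P-q,axis=1)-.013,P.mean(0)-[0,0,.01],loss='soft_l1',f_scale=.001).x
    l=R.from_euler('z',-YAW).apply(g-O)*1000; print('ball local',l.round(1),len(P),'q',round(np.arctan2(l[0]-20,l[2]-162)+.43,2)); return im,d,s
def loc(p): return (R.from_euler('z',-YAW).apply(np.array(p)-O)*1000).round(1)
E
python3 - <<'E'
from h import *
im,d,s=ball(); print(loc(s['tcp_pos']),s['wrist_force']); go(W(-105,6,156),down(YAW))
E
```

```text
ball local [ 49.6   6.1 215.7] 2205 q 0.93
[ 26.1   2.1 221.4] [-2.79026504 -0.88462872 -0.48060215]
t 4.35 turn [ 0.     0.003 -0.006] rows>= 1.0 shift [-131.1   -3.8   65.4] rows>= 3.0
```

>>> {"fn": "arm_command", "kwargs": {"moves": [-1,3,0,0,0,0,0,-1,0,0,0,0,0,0,0,-45,-2,0,0,0,0,0.2,-45,-2,0,0,0,0,0.2,-44,0,0,0,0,0,0.2,0,0,35,0,0,0,0.2,0,0,30,0,0,0,-0.9,0,0,0,0,0,0], "newtons": 40}}

```text
clock: 5.35
tcp_pos: [0.5211, -0.0499, 0.1556]
orientation: [-0.0, 0.999, 0.034, -0.001]
wrist_force: [0.3, -0.1, -0.3]
finger_gap: 0.034
grip_force: 0.0
```

>>> {"fn": "arm_command", "kwargs": {"moves": [-0.9,0,0,0,0,0,0,-0.9,0,0,0,0,0,0]}}

```text
clock: 5.6
tcp_pos: [0.5235, -0.0503, 0.1584]
orientation: [0.001, 0.999, 0.035, 0.001]
wrist_force: [-2.1, -2.9, 2.1]
finger_gap: 0.0134
grip_force: 39.2
```

```bash
python3 - <<'E'
from h import *
im,d,s=ball(); print(loc(s['tcp_pos']),s['wrist_force'],s['finger_gap'],s['grip_force']); go(W(-107,104.5,156),down(YAW))
E
```

```text
ball local [-92.6  11.3 221.4] 12 q -0.66
[-102.6    7.8  158.4] [-2.13259193 -2.94048539  2.05038914] 0.013447865396348145 39.213650822639465
t 5.65 turn [ 0.002 -0.001 -0.005] rows>= 1.0 shift [ -4.4 -96.7   2.4] rows>= 2.0
```

>>> {"fn": "arm_command", "kwargs": {"moves": [-0.9,0,-17,0,0,0,0,-0.9,0,-20,0,0,0,0,-0.9,0,-20,0,0,0,0,-0.9,0,-20,0,0,0,0,-0.9,0,-20,0,0,0,0,-0.9,0,0,0,0,0,0,-0.9,0,0,0,0,0,0]}}

```text
clock: 6.52
tcp_pos: [0.516, 0.0487, 0.1583]
orientation: [-0.001, 0.999, 0.036, 0.0]
wrist_force: [-4.2, 2.4, 6.4]
finger_gap: 0.0132
grip_force: 39.9
```

```bash
python3 - <<'E'
from h import *
s=get_state(); print(loc(s['tcp_pos']),s['wrist_force'],s['finger_gap'])
im,d=read_camera('wrist');cv2.imwrite('pics/w2.png',im); np.savez('w2.npz',im=im,d=d,tcp=s['tcp_pos'],q=s['orientation'])
it,dt=read_camera('top'); a=cv2.resize(it[130:205,170:260],(540,450),interpolation=cv2.INTER_CUBIC)
o=np.zeros((450,800,3),np.uint8); o[:,:540]=a; o[:195,540:]=cv2.resize(im,(260,195)); cv2.imwrite('pics/t2.png',o)
E
```

```text
[-102.8  107.1  158.3] [-4.23640539  2.36594263  6.35829446] 0.013232344624315126
```

View pics/w2.png

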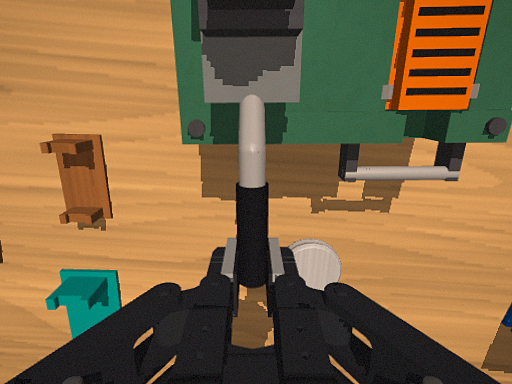

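The view shows the orange pad clear of the head (front edge (388,108) to (468,110)), the head's front edge from (204,101) to (300,101), and the pry bar from (346,178) to (461,175).

```bash
python3 - <<'E'
from h import *
z=np.load('w2.npz'); st=dict(tcp_pos=z['tcp'],orientation=z['q']); 
C=cloud('wrist',z['d'],st)
for nm,px,h in [('padL',(388,109),.102),('padR',(469,110),.102),('headL',(204,102),.14),('headR',(300,102),.14),('bedL',(183,142),.099),('bedR',(510,138),.099),('barL',(346,179),.077),('barR',(461,175),.077),('boltL',(196,129),.099),('boltR',(496,126),.099)]: print(nm,loc(atz('wrist',[px],h,st)[0]))
for u,v in [(250,90),(250,30),(250,130),(250,210),(228,60),(280,30),(440,60)]: print((u,v),loc(C[v,u]))
E
```

```text
padL [-28.9  26.  102. ]
padR [-29.9 -21.4 102. ]
headL [-24.2 129.  140. ]
headR [-24.3  84.1 140. ]
bedL [-48.3 150.   99. ]
bedR [-46.8 -52.   99. ]
barL [-78.4  38.2  77. ]
barR [-75.7 -43.7  77. ]
boltL [-40.3 141.3  99. ]
boltR [-39.5 -41.8  99. ]
(250, 90) [-19.  107.4 141.7]
(250, 30) [  2.4 107.2 155.1]
(250, 130) [-35.4 107.4 156.6]
(250, 210) [-68.9 107.5 164.3]
(228, 60) [ -6.5 117.1 141.4]
(280, 30) [  2.8  95.3 152.8]
(440, 60) [ -3.    1.8 103.5]
```

View pics/t2.png

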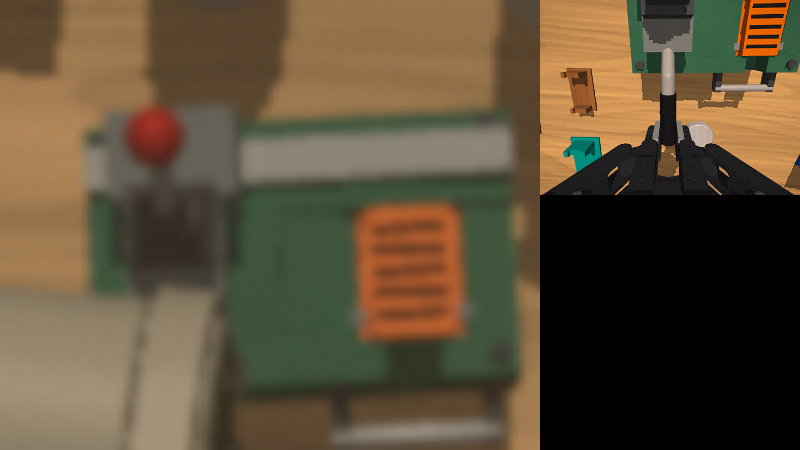

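>>> {"fn": "arm_command", "kwargs": {"moves": [-0.9,0,2,0,0,0,0,-0.9,0,0,0,0,0,0,0,0,0,0,0,0,0,0.1,0,0,0,0,0,0,0,0,0,-55,0,0,0,-1,0,0,-55,0,0,0,-1,50,0,0,0,0,0,-1,50,0,0,0,0,0]}}

```text
clock: 7.62
tcp_pos: [0.6181, 0.0522, 0.269]
orientation: [0.0, 0.999, 0.035, 0.002]
wrist_force: [0.9, -0.7, 0.0]
finger_gap: -0.0001
grip_force: 0.0
```

>>> {"fn": "arm_command", "kwargs": {"moves": [-1,50,0,0,0,0,0,-1,45,0,0,0,0,0,-1,0,0,0,0,0,0]}}

```text
clock: 8.0
tcp_pos: [0.7134, 0.0587, 0.2629]
orientation: [-0.0, 0.999, 0.035, -0.001]
wrist_force: [0.1, -0.8, -0.5]
finger_gap: 0.0001
grip_force: 0.0
```

```bash
python3 - <<'E'
from h import *
im,d,s=ball('top'); print(loc(s['tcp_pos']),s['wrist_force'],s['finger_gap']); go(W(92,105,220),down(YAW)); go(W(15,105,220),down(YAW))
E
```

```text
ball local [ 46.2 110.7 219.4] 16 q 0.86
[ 94.8 102.4 262.9] [ 0.11107607 -0.82918909 -0.47573457] 0.0001374690574614899
t 8.05 turn [-0.     0.003 -0.004] rows>= 1.0 shift [-1.2 -2.4 44.2] rows>= 1.0
t 8.05 turn [-0.     0.003 -0.004] rows>= 1.0 shift [-78.2  -2.4  44.2] rows>= 2.0
```

>>> {"fn": "arm_command", "kwargs": {"moves": [-1,-1,-2,43,0,0,0,-1,-14,0,0,0,0,0,-1,-15,0,0,0,0,0,-1,-15,0,0,0,0,0,-1,-15,0,0,0,0,0,-1,-15,0,0,0,0,0,-1,-4,0,0,0,0,0,-1,0,0,0,0,0,0]}}

```text
clock: 9.05
tcp_pos: [0.6339, 0.0555, 0.2258]
orientation: [-0.0, 0.999, 0.035, 0.004]
wrist_force: [9.2, 1.6, -4.0]
finger_gap: -0.0001
grip_force: 4.5
```

```bash
python3 - <<'E'
from h import *
im,d,s=ball('top'); im,d,s=ball('scene');print(loc(s['tcp_pos']),s['wrist_force']); 
E
```

```text
ball local [-10.2 107.9 215.1] 13 q -0.09h.py:43: RuntimeWarning: Mean of empty slice.
  g=least_squares(lambda q:np.linalg.norm(P-q,axis=1)-.013,P.mean(0)-[0,0,.01],loss='soft_l1',f_scale=.001).x
  ret = um.true_divide(
Traceback (most recent call last):
  File "h.py", line 43, in ball
    g=least_squares(lambda q:np.linalg.norm(P-q,axis=1)-.013,P.mean(0)-[0,0,.01],loss='soft_l1',f_scale=.001).x
      ~~~~~~~~~~~~~^^^^^^^^^^^^^^^^^^^^^^^^^^^^^^^^^^^^^^^^^^^^^^^^^^^^^^^^^^^^^^^^^^^^^^^^^^^^^^^^^^^^^^^^^^
ValueError: Initial guess is outside of provided bounds
```

```bash
python3 - <<'E'
from h import *
go([.45,.335,.22],down(np.radians(-4)))
go(np.array(get_state()['tcp_pos'])+[0,0,.05])
E
```

```text
t 9.15 turn [-0.001 -0.008  0.14 ] rows>= 1.0 shift [-203.  -266.     5.8] rows>= 6.0
t 9.15 turn [0. 0. 0.] rows>= 0.0 shift [  0.4   0.  -50. ] rows>= 1.0
```

>>> {"fn": "arm_command", "kwargs": {"moves": [-1,6,0,-10,0,0,0,-1,0,0,-50,0,0,0,0.5,0,0,0,0,0,0.14,0.5,-41,-53,0,0,0,0,0.5,-41,-53,0,0,0,0,0.5,-41,-53,0,0,0,0,0.5,-41,-53,20,0,0,0,0.5,-41,-53,40,0,0,0]}}

```text
clock: 10.15
tcp_pos: [0.454, 0.1658, 0.2458]
orientation: [-0.051, 0.997, 0.062, -0.002]
wrist_force: [0.6, -0.2, -0.8]
finger_gap: 0.064
grip_force: 0.0
```

>>> {"fn": "arm_command", "kwargs": {"moves": [0.5,0,0,0,0,0,0,0.5,0,0,0,0,0,0]}}

```text
clock: 10.4
tcp_pos: [0.4557, 0.1651, 0.2456]
orientation: [-0.05, 0.997, 0.062, -0.003]
wrist_force: [-0.0, -0.2, 0.4]
finger_gap: 0.064
grip_force: 0.0
```

```bash
python3 - <<'E'
from h import *
im,d,s=ball('top')
s=get_state(); print(s['tcp_pos']); im,d=read_camera('wrist'); np.savez('w3.npz',im=im,d=d,tcp=s['tcp_pos'],q=s['orientation']); cv2.imwrite('pics/w3.png',im)
E
```

```text
ball local [-11.6 106.2 213.1] 61 q -0.12
[0.45670057 0.16502655 0.24585552]
```

View pics/w3.png

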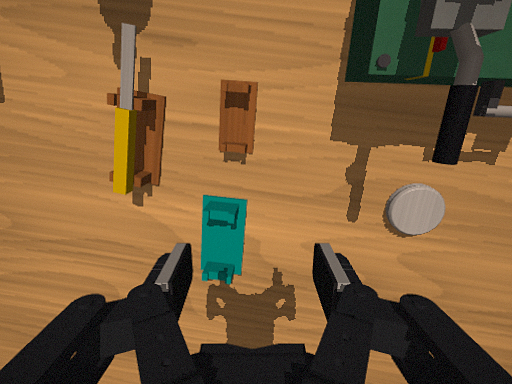

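```bash
python3 - <<'E'
from h import *
s=get_state(); print(np.round(s['joint_pos'],3),Rq(s['orientation']).as_matrix().round(3))
z=np.load('w3.npz'); st=dict(tcp_pos=z['tcp'],orientation=z['q']); im,d=z['im'],z['d']; C=cloud('wrist',d,st)
hsv=cv2.cvtColor(im,cv2.COLOR_BGR2HSV).astype(int); H,S=hsv[...,0],hsv[...,1]
u=np.arange(512)[None]+0*H; v=np.arange(384)[:,None]+0*H
m=((H<6)|(H>174))&(S>150)&(u>400)&(v<100); print('pointer',[loc(p) for p in C[m][::15]])
m=(abs(H-26)<5)&(S>140)&(u>400)&(v<100); print('mark',[loc(p) for p in C[m][::25]])
m=(abs(H-26)<5)&(S>140)&(u<180); P=atz('wrist',np.c_[u[m],v[m]],.048,st); print('handle z',np.median(C[m],0),cv2.minAreaRect(P[:,:2].astype(np.float32)))
vv=[(125,30),(127,60),(128,90)]; print('blade',[C[b,a].round(4) for a,b in vv])
for nm,px in [('rest far R',(166,96)),('near R',(159,187)),('near L?',(108,184))]: print(nm,atz('wrist',[px],.005,st)[0].round(4))
E
```

```text
[ 0.122  0.131 -0.201  1.237  0.101  3.141] [[ 0.992  0.122 -0.01 ]
 [ 0.122 -0.987  0.1  ]
 [ 0.002 -0.1   -0.995]]
pointer [array([-22.8, 107. , 105.1]), array([-23.9, 106.6, 107.9]), array([-25.2, 105.7, 111.2]), array([-26.5, 105.1, 115. ]), array([-27. , 102.7, 114.6]), array([-26.9, 106.2, 105.7]), array([-28.1, 106. , 109. ]), array([-29.7, 106.1, 114.3]), array([-30.4, 104.8, 114.9]), array([-31. , 103.3, 115. ]), array([-31.1, 106.1, 106. ]), array([-32.4, 106.4, 110.5]), array([-67.7, 103.7, 163.4])]
mark [array([-21.7, 107.5,  99.2]), array([-26.7, 105.9, 100.2]), array([-32.6, 102.8, 107.5]), array([-35.2, 106.3, 100.5]), array([-73.2, 218.4, 370.3]), array([-40.9, 104.4,  99.3]), array([-44. , 105.1, 101. ]), array([-46.7, 103.7,  99.1]), array([-49.5, 104.8,  96.3]), array([-49.9, 108.2,  63.3])]
handle z [0.4591285  0.33529115 0.04867457] ((0.25165876746177673, 0.32938987016677856), (0.2363121509552002, 0.47069141268730164), 65.85472106933594)
blade [array([0.5845, 0.3348, 0.042 ]), array([0.5564, 0.3341, 0.0406]), array([0.5261, 0.3333, 0.0414])]
rest far R [0.5239 0.3043 0.005 ]
near R [0.4055 0.3109 0.005 ]
near L? [0.3988 0.3827 0.005 ]
```

>>> {"fn": "arm_command", "kwargs": {"moves": [0.5,0,0,0,0,0,-0.184,0.5,0,0,0,0,0,-0.184,0.5,0,0,0,0,0,-0.184,0.5,0,0,0,0,0,-0.184,0.5,0,0,0,0,0,-0.184,0.5,0,0,0,0,0,-0.184,0.5,0,0,0,0,0,-0.184,0.5,0,0,0,0,0,-0.184]}}

```text
clock: 11.5
tcp_pos: [0.4574, 0.1648, 0.2452]
orientation: [-0.039, 0.696, 0.717, 0.032]
wrist_force: [0.9, -0.2, 0.3]
finger_gap: 0.0638
grip_force: 0.0
```

>>> {"fn": "arm_command", "kwargs": {"moves": [0.5,0,0,0,0,0,-0.184,0.5,0,0,0,0,0,-0.184,0.5,0,0,0,0,0,-0.184,0.5,0,0,0,0,0,-0.184,0.5,0,0,0,0,0,-0.184,0.5,0,0,0,0,0,-0.184,0.5,0,0,0,0,0,-0.184,0.5,0,0,0,0,0,-0.184]}}

```text
clock: 12.5
tcp_pos: [0.4575, 0.1648, 0.2453]
orientation: [-0.008, 0.035, 0.998, 0.05]
wrist_force: [0.6, -0.3, -0.2]
finger_gap: 0.0641
grip_force: 0.0
```

```bash
python3 - <<'E'
from h import *
s=get_state(); print(np.round(s['joint_pos'],3)); go([.473,.337,.20],down(np.pi-.065,-.29))
E
```

```text
[ 0.121  0.133 -0.2    1.237  0.101  0.191]
t 12.5 turn [0.099 0.271 0.01 ] rows>= 2.0 shift [-17.1 172.8  42.1] rows>= 3.0
```

>>> {"fn": "arm_command", "kwargs": {"moves": [0.5,0,0,0,0.05,0.135,0.005,0.5,0,0,0,0.05,0.135,0.005,0.5,-6,58,14,0,0,0,0.5,-6,58,14,0,0,0,0.5,-5,56,14,0,0,0,0.5,0,0,0,0,0,0,0.5,0,0,0,0,0,0]}}

```text
clock: 13.38
tcp_pos: [0.4728, 0.3363, 0.199]
orientation: [-0.145, 0.035, 0.989, 0.004]
wrist_force: [-0.2, -0.1, 0.1]
finger_gap: 0.064
grip_force: 0.0
```

```bash
python3 - <<'E'
from h import *
s=get_state(); print(np.round(s['joint_pos'],3),s['tcp_pos']); im,d=read_camera('wrist'); np.savez('w4.npz',im=im,d=d,tcp=s['tcp_pos'],q=s['orientation']); cv2.imwrite('pics/w4.png',im)
st=s; C=cloud('wrist',d,st); hsv=cv2.cvtColor(im,cv2.COLOR_BGR2HSV).astype(int); H,S,V=hsv[...,0],hsv[...,1],hsv[...,2]
m=(abs(H-26)<5)&(S>150)&(V>90)&(abs(C[...,2]-.048)<.006); P=C[m]; c=np.median(P,0); print('handle top',len(P),c.round(4),cv2.minAreaRect(P[:,:2].astype(np.float32)))
m2=(S<40)&(abs(C[...,2]-.0405)<.006)&(abs(C[...,1]-.335)<.03)&(C[...,0]>.46); P2=C[m2]
if len(P2): print('blade',len(P2),np.median(P2,0).round(4),cv2.minAreaRect(P2[:,:2].astype(np.float32)))
go([.473,.337,.039],down(np.pi-.065,-.29))
E
```

```text
[0.415 0.545 0.235 1.52  0.132 0.468] [0.47279308 0.33632419 0.19897644]
handle top 1523 [0.4566 0.3399 0.049 ] ((0.4565243124961853, 0.34001901745796204), (0.015177102759480476, 0.09893087297677994), 86.02730560302734)
blade 197 [0.5315 0.3324 0.0413] ((0.5493165254592896, 0.33418765664100647), (0.01347032468765974, 0.08228841423988342), 86.90836334228516)
t 13.43 turn [ 0.    -0.    -0.006] rows>= 1.0 shift [-45.9   1.2 153.7] rows>= 3.0
```

View pics/w4.png

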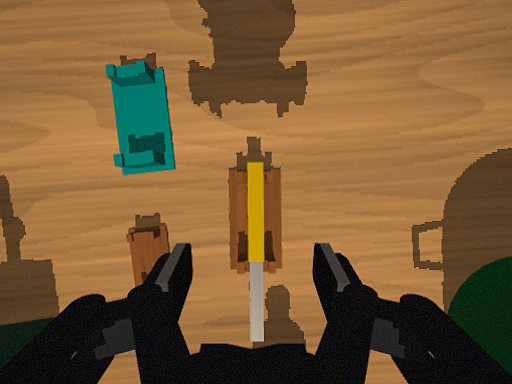

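>>> {"fn": "arm_command", "kwargs": {"moves": [0.2,-49,3,0,0,0,-0.003,0,0,0,52,0,0,0,0,0,0,52,0,0,0,0,0,0,49,0,0,0,0,0,0,0,0,0,0,-1,0,0,0,0,0,0,-1,0,0,0,0,0,0,-1,0,0,0,0,0,0], "newtons": 100}}

```text
clock: 14.42
tcp_pos: [0.478, 0.3393, 0.0414]
orientation: [-0.142, 0.033, 0.989, 0.005]
wrist_force: [1.9, -1.0, 8.2]
finger_gap: 0.014
grip_force: 98.4
```

```bash
python3 - <<'E'
from h import *
s=get_state(); print(np.round(s['joint_pos'],3),s['tcp_pos'],s['finger_gap'],s['grip_force']); 
A=Rq(s['orientation']); y=np.arctan2(-A.as_matrix()[1,0],-A.as_matrix()[0,0]); print('yaw',y, 'lean',np.arcsin(-A.as_matrix()[0,2]))
go(np.array(s['tcp_pos'])+[0,0,.1])
B=down(np.pi+YAW,-.29); go(W(-175,0,130),B)
E
```

```text
[0.416 0.656 0.025 1.194 0.133 0.466] [0.47801197 0.33931379 0.04142986] 0.014018338043421763 98.4167218208313
yaw -0.0671582233228909 lean 0.28494806720240184
t 14.43 turn [0. 0. 0.] rows>= 0.0 shift [ 28.2   0.1 -95.9] rows>= 2.0
t 14.43 turn [ 0.042  0.004 -0.135] rows>= 1.0 shift [  78.8 -399.7  -68.9] rows>= 7.0
```

>>> {"fn": "arm_command", "kwargs": {"moves": [-1,14,0,-48,0,0,0,-1,14,0,-48,0,0,0,-1,11,0,-38,0,0,0,-1,11,0,-38,0.02,0.002,-0.068,-1,0,0,0,0.02,0.002,-0.068,-1,0,0,0,0,0,0]}}

```text
clock: 15.18
tcp_pos: [0.4775, 0.3394, 0.2189]
orientation: [-0.146, -0.037, 0.989, -0.005]
wrist_force: [-0.8, -0.2, -2.2]
finger_gap: 0.0144
grip_force: 97.7
```

```bash
python3 - <<'E'
from h import *
B=down(np.pi+YAW,-.29); go(W(-175,0,220),B); print(get_state()['tcp_pos'],get_state()['finger_gap'])
E
```

```text
t 15.18 turn [ 0.001 -0.002  0.001] rows>= 1.0 shift [  53.3 -399.9   14.8] rows>= 7.0
[0.47749525 0.33944372 0.2189221 ] 0.014409659004700218
```

>>> {"fn": "arm_command", "kwargs": {"moves": [-1,7,-50,2,0,0,0,-1,7,-50,2,0,0,0,-1,7,-50,2,0,0,0,-1,7,-50,2,0,0,0,-1,7,-50,2,0,0,0,-1,6,-50,2,0,0,0,-1,6,-50,1,0,0,0,-1,6,-50,1,0,0,0]}}

```text
clock: 16.18
tcp_pos: [0.4516, -0.0657, 0.2194]
orientation: [-0.147, -0.036, 0.988, -0.005]
wrist_force: [1.6, 0.6, -1.7]
finger_gap: 0.0141
grip_force: 98.0
```

>>> {"fn": "arm_command", "kwargs": {"moves": [-1,0,0,0,0,0,0,-1,-24,0,82,0,0,0,-1,0,0,0,0,0,0,-1,0,0,0,0,0,0]}}

```text
clock: 16.68
tcp_pos: [0.4516, -0.0635, 0.1582]
orientation: [-0.147, -0.037, 0.988, -0.005]
wrist_force: [0.9, -0.5, -0.8]
finger_gap: 0.0141
grip_force: 98.1
```

```bash
python3 - <<'E'
from h import *
s=get_state(); print(loc(s['tcp_pos'])); B=down(np.pi+YAW,-.29); go(W(-175,0,100),B)
im,d=read_camera('wrist'); np.savez('w5.npz',im=im,d=d,tcp=s['tcp_pos'],q=s['orientation'])
it,dt=read_camera('top'); np.savez('t5.npz',im=it,d=dt)
o=np.zeros((576,800,3),np.uint8); o[:384,:512]=im; o[384:,:288]=cv2.resize(it[150:214,190:286],(288,192),interpolation=cv2.INTER_CUBIC)
cv2.imwrite('pics/w5.png',o)
C=cloud('top',dt); hsv=cv2.cvtColor(it,cv2.COLOR_BGR2HSV).astype(int); H,S,V=hsv[...,0],hsv[...,1],hsv[...,2]
m=(abs(H-26)<6)&(S>130)&(C[...,2]>.09)&(abs(C[...,1]+.05)<.08)&(C[...,0]<.6); print('yellow top',[loc(p) for p in C[m]][::8])
E
```

```text
[-1.753e+02 -1.000e-01  1.582e+02]
t 16.68 turn [-0.    -0.005  0.001] rows>= 1.0 shift [-16.9   0.1  55.7] rows>= 1.0
yellow top []
```

View pics/w5.png

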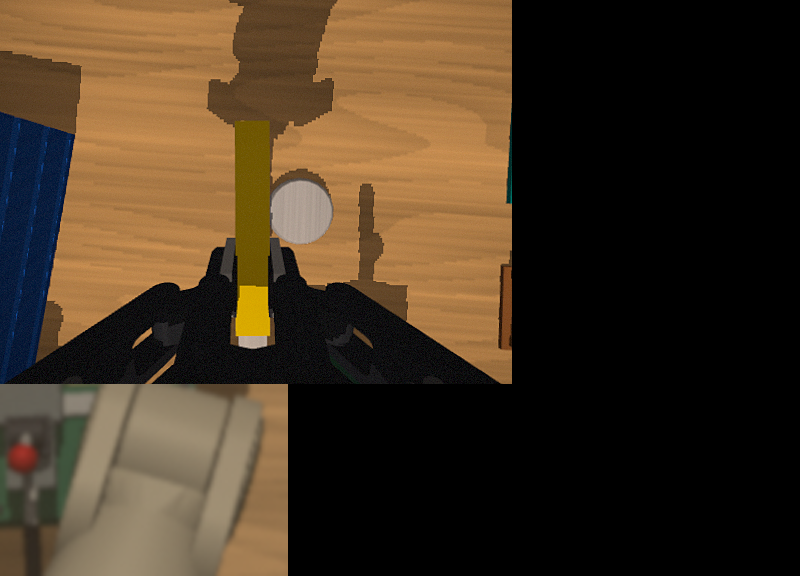

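```bash
cat >> h.py <<'E'
def tool_from_wrist(im,d,s):
    C=cloud('wrist',d,s); hsv=cv2.cvtColor(im,cv2.COLOR_BGR2HSV).astype(int); H,S,V=hsv[...,0],hsv[...,1],hsv[...,2]
    v,u=np.mgrid[:384,:512]
    m=(abs(H-25)<7)&(S>190)&(V>60)&(abs(u-255)<26)&(d>0)&(d<.25); m=cv2.erode(m.astype(np.uint8),np.ones((3,3)))>0
    P=C[m]; L=np.array([R.from_euler('z',-YAW).apply(p-O)*1000 for p in P])
    # centre line of handle top, by slices of x
    xs=np.arange(np.floor(L[:,0].min()),L[:,0].max(),4); row=[(L[k].mean(0)[0],(L[k][:,1].min()+L[k][:,1].max())/2,np.median(L[k][:,2])) for k in [(abs(L[:,0]-x)<2) for x in xs] if k.sum()>30]
    row=np.array(row); py=np.polyfit(row[:,0],row[:,1],1); pz=np.polyfit(row[:,0],row[:,2],1)
    print('handle x',L[:,0].min().round(1),L[:,0].max().round(1),'yaw deg',np.degrees(py[0]).round(2),'pitch deg (tip up +)',np.degrees(np.arctan(pz[0])).round(2))
    x0=L[:,0].min(); print('tcp local',loc(s['tcp_pos']),'at tcp x: y',np.polyval(py,loc(s['tcp_pos'])[0]).round(1),'topz',np.polyval(pz,loc(s['tcp_pos'])[0]).round(1)); return row
E
python3 - <<'E'
from h import *
z=np.load('w5.npz'); s=dict(tcp_pos=z['tcp'],orientation=z['q']); r=tool_from_wrist(z['im'],z['d'],s); print(r.round(1)[::3])
E
```

```text
handle x -246.6 -146.9 yaw deg 0.21 pitch deg (tip up +) -0.59
tcp local [-1.753e+02 -1.000e-01  1.582e+02] at tcp x: y -0.6 topz 165.7
[[-245.8   -1.   166.3]
 [-234.9   -0.7  166.3]
 [-222.9   -0.7  166.2]
 [-210.9   -0.9  166.1]
 [-199.    -0.4  166. ]
 [-187.1   -0.6  165.7]
 [-174.9   -0.7  165.6]
 [-163.    -0.6  165.6]
 [-151.    -0.4  165.4]]
```

```bash
python3 - <<'E'
from h import *
B=down(np.pi+YAW,-.29); go(W(-175,.3,85),B); B=Rq(get_state()['orientation']).as_matrix(); print(B.T@(W(-132.5,.3,85)-W(-175,.3,85))*1000)
E
```

```text
t 16.77 turn [-0.001 -0.002  0.001] rows>= 1.0 shift [-20.4   0.8  71. ] rows>= 2.0
[-40.69658577  -0.06751662 -12.24881009]
```

>>> {"fn": "arm_command", "kwargs": {"moves": [-1,-11,0.4,38,0,0,0,-1,-9.5,0.4,33,0,0,0,-1,0,0,0,0,0,0,-1,0,0,0,0,0,0]}}

```text
clock: 17.27
tcp_pos: [0.4512, -0.0634, 0.0848]
orientation: [-0.146, -0.037, 0.989, -0.006]
wrist_force: [-0.4, -0.4, -1.9]
finger_gap: 0.014
grip_force: 98.4
```

```bash
python3 - <<'E'
from h import *
s=get_state(); print(s['wrist_force']); im,d=read_camera('wrist'); tool_from_wrist(im,d,s); go(W(-132.5,.3,85),down(np.pi+YAW,-.29))
E
```

```text
[-0.44896114 -0.38186939 -1.94570461]
handle x -247.1 -147.8 yaw deg -0.08 pitch deg (tip up +) 0.61
tcp local [-1.757e+02  1.000e-01  8.480e+01] at tcp x: y -0.4 topz 92.3
t 17.32 turn [-0.001 -0.003  0.001] rows>= 1.0 shift [-41.3   0.3 -12.6] rows>= 1.0
```

>>> {"fn": "arm_command", "kwargs": {"moves": [-1,-14,0,-4.2,0,0,0,-1,-14,0.3,-4.2,0,0,0,-1,-13,0,-4.2,0,0,0,-1,0,0,0,0,0,0]}}

```text
clock: 17.82
tcp_pos: [0.4944, -0.06, 0.0843]
orientation: [-0.146, -0.037, 0.989, -0.006]
wrist_force: [-0.6, -0.7, -2.2]
finger_gap: 0.0142
grip_force: 98.4
```

```bash
python3 - <<'E'
from h import *
s=get_state(); print(s['wrist_force'],s['ft_torque']); im,d=read_camera('wrist'); tool_from_wrist(im,d,s)
# rotation about fulcrum: rows
A=Rq(s['orientation']).as_matrix(); T=np.array(s['tcp_pos']); F=W(-75,0,79)
ax=R.from_euler('z',YAW).apply([0,1,0])
for n,tot in [(6,.315)]:
    a=-tot/n
    Q=R.from_rotvec(ax*a).as_matrix(); T2=F+Q@(T-F); print(n,'row shift',(A.T@(T2-T)*1000).round(2),'turn',(R.from_matrix(A.T@Q@A).as_rotvec()).round(4)); 
    Qt=R.from_rotvec(ax*a*n).as_matrix(); print(loc(F+Qt@(T-F)))
it,dt=read_camera('scene'); cv2.imwrite('pics/s6.png',cv2.resize(it[170:260,220:310],(720,600)[:1]*2 if 0 else (600,600),interpolation=cv2.INTER_CUBIC))
E
```

```text
[-0.62274345 -0.70511058 -2.15344562] [ 0.03595625 -0.34531115 -0.03772279]
handle x -203.9 -104.5 yaw deg -0.11 pitch deg (tip up +) 0.65
tcp local [-132.4    0.3   84.3] at tcp x: y -0.2 topz 91.8
6 row shift [-0.68  0.    2.95] turn [ 0.0001 -0.0525  0.    ]
[-131.2    0.3   66.2]
```

>>> {"fn": "arm_command", "kwargs": {"moves": [-1,0,0,1.2,0,0,0,-1,-0.7,0,3,0,-0.052,0,-1,-0.7,0,3,0,-0.052,0,-1,-0.7,0,3,0,-0.052,0,-1,-0.7,0,3,0,-0.052,0,-1,-0.7,0,3,0,-0.052,0,-1,0,0,0,0,0,0], "newtons": 120}}

```text
clock: 18.8
tcp_pos: [0.4921, -0.0598, 0.0672]
orientation: [-0.018, -0.037, 0.999, -0.001]
wrist_force: [-1.0, -1.0, 0.6]
finger_gap: 0.0135
grip_force: 120.8
```

```bash
python3 - <<'E'
from h import *
s=get_state(); print(s['wrist_force'],s['ft_torque']); im,d=read_camera('wrist'); tool_from_wrist(im,d,s)
A=Rq(s['orientation']).as_matrix(); print('lean',np.arcsin(-A[0,2]))
it,dt=read_camera('scene'); np.savez('s6.npz',im=it,d=dt); C=cloud('scene',dt); hsv=cv2.cvtColor(it,cv2.COLOR_BGR2HSV).astype(int); m=(abs(hsv[...,0]-9)<6)&(hsv[...,1]>180)&(C[...,2]>.09)&(C[...,2]<.14); L=np.array([loc(p) for p in C[m]]); L=L[(abs(L[:,0])<45)&(abs(L[:,1])<40)]
print(len(L)); 
for x in range(-35,35,10): k=abs(L[:,0]-x)<5; print(x,k.sum(),np.median(L[k][:,2]) if k.any() else '')
E
```

```text
[-1.00580529 -1.00677058  0.55959163] [ 0.03814     0.08627964 -0.02737372]
handle x -205.0 -108.9 yaw deg -0.14 pitch deg (tip up +) 15.55
tcp local [-134.6    0.6   67.2] at tcp x: y 0.2 topz 74.8
lean 0.03530180077363201
203
-35 0 
-25 27 111.8
-15 26 112.3
-5 26 111.05
5 31 111.4
15 32 112.05000000000001
25 52 107.8
```

>>> {"fn": "arm_command", "kwargs": {"moves": [-1,-0.5,0,2,0,-0.035,0,-1,0,0,0,0,0,0,-1,-0.3,0,1.2,0,-0.02,0,-1,0,0,0,0,0,0]}}

```text
clock: 19.4
tcp_pos: [0.4934, -0.0598, 0.0637]
orientation: [0.009, -0.037, 0.999, 0.0]
wrist_force: [-3.1, 0.1, 5.5]
finger_gap: 0.0137
grip_force: 121.7
```

```bash
python3 - <<'E'
from h import *
s=get_state(); print(s['wrist_force'],s['ft_torque']); im,d=read_camera('wrist'); tool_from_wrist(im,d,s)
it,dt=read_camera('scene'); C=cloud('scene',dt); hsv=cv2.cvtColor(it,cv2.COLOR_BGR2HSV).astype(int); m=(abs(hsv[...,0]-9)<6)&(hsv[...,1]>180)&(C[...,2]>.09)&(C[...,2]<.14); L=np.array([loc(p) for p in C[m]]); L=L[(abs(L[:,0])<45)&(abs(L[:,1])<40)]
for x in range(-35,40,10): k=abs(L[:,0]-x)<5; print(x,k.sum(),np.median(L[k][:,2]) if k.any() else '')
cv2.imwrite('pics/s7.png',cv2.resize(it[170:260,220:310],(600,600),interpolation=cv2.INTER_CUBIC))
E
```

```text
[-3.06442777  0.07852531  5.45902895] [-0.03348752  0.25073639 -0.02858854]
handle x -202.8 -108.5 yaw deg -0.11 pitch deg (tip up +) 19.04
tcp local [-133.3    0.6   63.7] at tcp x: y 0.1 topz 71.5
-35 1 104.4
-25 19 112.5
-15 26 117.3
-5 28 116.3
5 23 114.4
15 32 115.44999999999999
25 48 111.1
35 15 107.3
```

View pics/s7.png

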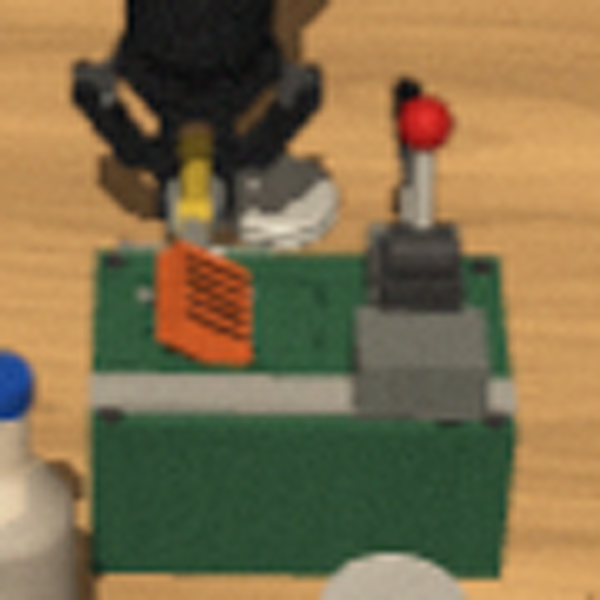

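>>> {"fn": "arm_command", "kwargs": {"moves": [-1,0.7,0,-3,0,0.053,0,-1,0.7,0,-3,0,0.053,0,-1,0.7,0,-3,0,0.053,0,-1,0.7,0,-3,0,0.053,0,-1,0.7,0,-3,0,0.053,0,-1,0.7,0,-3,0,0.053,0,-1,0,0,0,0,0,0]}}

```text
clock: 20.38
tcp_pos: [0.4919, -0.06, 0.0825]
orientation: [-0.15, -0.037, 0.988, -0.006]
wrist_force: [-3.6, -0.5, 9.5]
finger_gap: 0.0139
grip_force: 122.2
```

```bash
cat >> h.py <<'E'
def padview(name='scene'):
    s=get_state(); it,dt=read_camera(name); C=cloud(name,dt,s); hsv=cv2.cvtColor(it,cv2.COLOR_BGR2HSV).astype(int); m=(abs(hsv[...,0]-9)<6)&(hsv[...,1]>180)&(C[...,2]>.085)&(C[...,2]<.14); L=np.array([loc(p) for p in C[m]]); L=L[(abs(L[:,0])<60)&(abs(L[:,1])<60)]
    A=np.c_[L[:,:2],np.ones(len(L))]; c=np.linalg.lstsq(A,L[:,2],rcond=None)[0]
    for _ in range(5): r=L[:,2]-A@c; k=abs(r)<3; c=np.linalg.lstsq(A[k],L[k][:,2],rcond=None)[0]
    print(name,'pad n',len(L),'mean',L.mean(0).round(1),'rect',cv2.minAreaRect(L[:,:2].astype(np.float32)),'plane dz/dx,dz/dy deg',np.degrees(np.arctan(c[:2])).round(1),'z at centre',c[2].round(1)); return it
E
python3 - <<'E'
from h import *
s=get_state(); print(s['wrist_force'],s['ft_torque']); im,d=read_camera('wrist'); tool_from_wrist(im,d,s)
it=padview('scene'); cv2.imwrite('pics/s8.png',cv2.resize(it[170:260,220:310],(600,600),interpolation=cv2.INTER_CUBIC))
E
```

```text
[-3.55884475 -0.48396287  9.50916764] [-0.01743459  0.27460898 -0.00319815]
handle x -206.0 -107.1 yaw deg -0.03 pitch deg (tip up +) 1.07
tcp local [-134.8    0.5   82.5] at tcp x: y 0.0 topz 90.0
scene pad n 190 mean [  4.4   1.3 104.6] rect ((1.0057411193847656, 1.6106147766113281), (67.64836883544922, 44.87562942504883), 0.8046632409095764) plane dz/dx,dz/dy deg [ 0.1 -7.6] z at centre 105.9
```

>>> {"fn": "arm_command", "kwargs": {"moves": [-1,0.3,0,-1,0,0,0,-1,14.5,0,4.3,0,0,0,-1,14.5,0,4.3,0,0,0,-1,19,0,5.5,0,0,0,-1,14,0,-48,0,0,0,-1,14,0,-48,0,0,0,-1,11,0,-38,0,0,0,-1,0,0,0,0,0,0]}}

```text
clock: 21.48
tcp_pos: [0.4458, -0.0639, 0.2253]
orientation: [-0.146, -0.037, 0.989, -0.006]
wrist_force: [0.3, -0.6, -2.3]
finger_gap: 0.0136
grip_force: 120.4
```

```bash
python3 - <<'E'
from h import *
s=get_state(); im,d=read_camera('wrist'); tool_from_wrist(im,d,s); padview('scene')
B=down(np.pi-.0672,-.285); go([.478,.3393,.12],B); go([.478,.3393,.22],Rq(s['orientation']).as_matrix())
E
```

```text
handle x -252.3 -153.0 yaw deg 0.03 pitch deg (tip up +) 0.54
tcp local [-181.1   -0.   225.3] at tcp x: y -0.4 topz 232.7
scene pad n 194 mean [  4.1   1.5 104.9] rect ((2.3963565826416016, 1.5972576141357422), (66.06807708740234, 44.78977584838867), 0.702118992805481) plane dz/dx,dz/dy deg [-0.1 -6.3] z at centre 106.1
t 21.57 turn [-0.041 -0.014  0.136] rows>= 1.0 shift [-35.2 404.2  96.2] rows>= 7.0
t 21.57 turn [ 0.002 -0.005  0.   ] rows>= 1.0 shift [-61.7 399.1 -16.9] rows>= 7.0
```

>>> {"fn": "arm_command", "kwargs": {"moves": [-1,-8,50,-2,0,0,0,-1,-8,50,-2,0,0,0,-1,-8,50,-2,0,0,0,-1,-8,50,-2,0,0,0,-1,-8,50,-2,0,0,0,-1,-8,50,-2,0,0,0,-1,-7,50,-2,0,0,0,-1,-7,49,-2,0,0,0]}}

```text
clock: 22.58
tcp_pos: [0.4771, 0.3405, 0.2175]
orientation: [-0.15, -0.037, 0.988, -0.006]
wrist_force: [1.5, 0.5, -1.8]
finger_gap: 0.014
grip_force: 120.4
```

>>> {"fn": "arm_command", "kwargs": {"moves": [-1,0,0,0,-0.02,-0.007,0.068,-1,0,0,0,-0.02,-0.007,0.068,-1,0,0,0,0,0,0,-1,0,0,0,0,0,0]}}

```text
clock: 23.08
tcp_pos: [0.4776, 0.3388, 0.2189]
orientation: [-0.143, 0.033, 0.989, 0.004]
wrist_force: [-0.3, -0.5, -3.5]
finger_gap: 0.0138
grip_force: 120.4
```

```bash
python3 - <<'E'
from h import *
B=down(np.pi-.0672,-.285); go([.478,.3393,.0415],B);go([.478,.3393,.07],B)
E
```

```text
t 23.07 turn [-0.002 -0.001  0.001] rows>= 1.0 shift [-50.3   0.5 170.1] rows>= 3.0
t 23.07 turn [-0.002 -0.001  0.001] rows>= 1.0 shift [-42.2   0.5 142.8] rows>= 3.0
```

>>> {"fn": "arm_command", "kwargs": {"moves": [-1,-14,0.5,48,0,0,0,-1,-14,0,48,0,0,0,-1,-14,0,47,0,0,0,-1,-5,0,17,0,0,0,-1,-3,0,9.5,0,0,0,-1,0,0,0,0,0,0,-0.6,0,0,0,0,0,0,0,0,0,0,0,0,0]}}

```text
clock: 24.08
tcp_pos: [0.4794, 0.34, 0.0449]
orientation: [-0.14, 0.033, 0.99, 0.005]
wrist_force: [0.9, 0.2, -0.3]
finger_gap: 0.0338
grip_force: 0.0
```

>>> {"fn": "arm_command", "kwargs": {"moves": [0.1,0,0,0,0,0,0,0.1,0,0,-50,0,0,0,0.3,0,0,-60,0,0,0,0.3,0,0,-60,0,0,0,0.3,0,0,0,0,0,0]}}

```text
clock: 24.7
tcp_pos: [0.5294, 0.3372, 0.2124]
orientation: [-0.137, 0.033, 0.99, 0.007]
wrist_force: [0.7, 0.7, -1.1]
finger_gap: 0.0557
grip_force: 0.0
```

```bash
python3 - <<'E'
from h import *
s=get_state(); print(s['tcp_pos'],np.round(s['joint_pos'],2)); im,d=read_camera('wrist'); st=s; C=cloud('wrist',d,st); hsv=cv2.cvtColor(im,cv2.COLOR_BGR2HSV).astype(int); H,S,V=hsv[...,0],hsv[...,1],hsv[...,2]
m=(abs(H-26)<5)&(S>150)&(V>60)&(abs(C[...,2]-.048)<.015); P=C[m]; c=np.median(P,0); print('handle top',len(P),c.round(4),cv2.minAreaRect(P[:,:2].astype(np.float32)))
padview('top'); padview('scene'); go(W(-70,0,200),down(np.pi+YAW,0))
E
```

```text
[0.52936399 0.33719012 0.21240705] [0.38 0.63 0.42 1.61 0.12 0.44]
handle top 1430 [0.4568 0.3411 0.0491] ((0.45719343423843384, 0.3410322368144989), (0.014744961634278297, 0.09969119727611542), 86.13556671142578)
top pad n 285 mean [ -1.7   0.9 104.7] rect ((-1.0021400451660156, 1.924173355102539), (42.32417297363281, 59.976497650146484), 87.92997741699219) plane dz/dx,dz/dy deg [-0.5 -8.6] z at centre 105.6
scene pad n 194 mean [  4.5   1.3 105.1] rect ((1.0358257293701172, 1.8055801391601562), (64.90624237060547, 45.315513610839844), 0.7944972515106201) plane dz/dx,dz/dy deg [-1.9 -7.2] z at centre 106.5
t 24.85 turn [ 0.019 -0.285 -0.14 ] rows>= 2.0 shift [  -1.8 -393.2    6. ] rows>= 7.0
```

>>> {"fn": "arm_command", "kwargs": {"moves": [0.4,0,0,0,0.01,-0.14,-0.07,0.4,0,0,0,0.01,-0.14,-0.07,0.4,0,-60,1,0,0,0,0.4,0,-60,1,0,0,0,0.4,0,-60,1,0,0,0,0.4,0,-60,1,0,0,0,0.4,0,-60,1,0,0,0,0.4,0,-60,1,0,0,0]}}

```text
clock: 25.85
tcp_pos: [0.5509, -0.0239, 0.1987]
orientation: [-0.004, -0.037, 0.999, 0.0]
wrist_force: [0.4, -0.4, -0.9]
finger_gap: 0.0597
grip_force: 0.0
```

>>> {"fn": "arm_command", "kwargs": {"moves": [0.4,0,-33,0,0,0,0,0.4,-30,0,0,0,0,0,0.4,-45,0,0,0,0,0,0.4,0,0,0,0,0,0,0.4,0,0,0,0,0,0]}}

```text
clock: 26.48
tcp_pos: [0.6282, -0.0494, 0.1984]
orientation: [-0.004, -0.037, 0.999, 0.0]
wrist_force: [-0.6, 1.0, -0.3]
finger_gap: 0.0598
grip_force: 0.0
```

```bash
python3 - <<'E'
from h import *
s=get_state(); print(loc(s['tcp_pos']),np.round(s['joint_pos'],2)); im=padview('wrist'); cv2.imwrite('pics/w9.png',im)
it=padview('scene'); 
o=np.zeros((384,800,3),np.uint8); o[:,:512]=im; o[:288,512:]=cv2.resize(it[190:240,230:280],(288,288),interpolation=cv2.INTER_CUBIC); cv2.imwrite('pics/w9.png',o)
go(W(-4,1,119),down(np.pi+YAW,0)@R.from_euler('x',0).as_matrix())
E
```

```text
[  1.9   1.  198.4] [-0.21  0.45  0.11  1.25 -0.   -0.28]
wrist pad n 1884 mean [ -4.3   3.4 104.5] rect ((2.041013717651367, 0.9142646789550781), (49.71807098388672, 61.130462646484375), 89.75303649902344) plane dz/dx,dz/dy deg [ 0.1 -9.8] z at centre 107.6
scene pad n 194 mean [  3.7   1.2 104.7] rect ((1.9285392761230469, 1.6341781616210938), (68.8943099975586, 44.90555953979492), 0.8044117093086243) plane dz/dx,dz/dy deg [  1.9 -10.4] z at centre 106.8
t 26.57 turn [ 0.    -0.006  0.   ] rows>= 1.0 shift [ 6.   0.2 80.6] rows>= 2.0
```

View pics/w9.png

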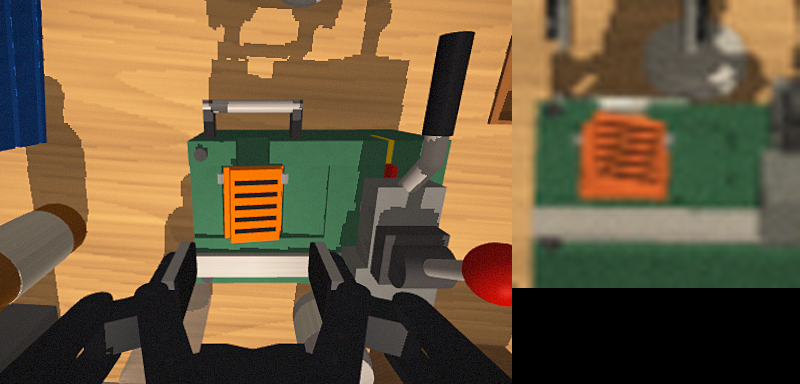

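```bash
python3 - <<'E'
from h import *
B=down(np.pi+YAW,0)@R.from_euler('x',.14).as_matrix(); print(B[:,2]); go(W(1,2.5,118),B); go(W(1,2.5,150),B)
E
```

```text
[ 0.01031677 -0.13916122 -0.990216  ]
t 26.57 turn [ 0.14  -0.006  0.001] rows>= 1.0 shift [ 1.  13.  80.6] rows>= 2.0
t 26.57 turn [ 0.14  -0.006  0.001] rows>= 1.0 shift [ 1.   8.6 48.9] rows>= 1.0
```

>>> {"fn": "arm_command", "kwargs": {"moves": [0.4,0,0,0,0.14,-0.006,0,0.4,1,13,40,0,0,0,0.4,0,0,30,0,0,0,0.4,0,0,10,0,0,0,-1,0,0,0,0,0,0,-1,0,0,0,0,0,0,-1,0,0,0,0,0,0], "newtons": 70}}

```text
clock: 27.45
tcp_pos: [0.6285, -0.0484, 0.1203]
orientation: [0.004, -0.037, 0.997, -0.07]
wrist_force: [-4.8, -0.7, 3.2]
finger_gap: 0.0369
grip_force: 70.3
```

```bash
python3 - <<'E'
from h import *
s=get_state(); print(loc(s['tcp_pos']),s['finger_gap'],s['grip_force'],s['wrist_force']); im=padview('scene')
E
```

```text
[  2.3   1.9 120.3] 0.03692333719823278 70.31651574186981 [-4.79829819 -0.67974655  3.23974654]
scene pad n 168 mean [  7.    0.6 106.1] rect ((1.3923225402832031, -1.5073356628417969), (44.678653717041016, 65.41544342041016), 89.70516967773438) plane dz/dx,dz/dy deg [-1.6 -9.6] z at centre 106.8
```

>>> {"fn": "arm_command", "kwargs": {"moves": [-1,0,0,-4,0,0,0,-1,0,0,-6,0,0,0,-1,0,0,-10,0,0,0,-1,0,0,-30,0,0,0,-1,0,0,0,0,0,0]}}

```text
clock: 28.12
tcp_pos: [0.6312, -0.0413, 0.1726]
orientation: [0.008, -0.037, 0.997, -0.071]
wrist_force: [1.5, -0.5, -0.9]
finger_gap: 0.0372
grip_force: 70.4
```

```bash
python3 - <<'E'
from h import *
s=get_state(); print(loc(s['tcp_pos']),s['finger_gap'],s['grip_force'],s['wrist_force'])
go(np.array([.4768,-.3503,.22]),down(np.pi+YAW-.15))
go(np.array([.4768,-.3503,.22]))
E
```

```text
[  5.5   8.8 172.6] 0.03718214667408659 70.35254674963653 [ 1.50070575 -0.48012759 -0.90038198]
t 28.12 turn [-0.141  0.02   0.15 ] rows>= 2.0 shift [ 130.5 -319.8  -47.4] rows>= 6.0
t 28.12 turn [0. 0. 0.] rows>= 0.0 shift [ 176.7 -300.5   -6.8] rows>= 6.0
```

>>> {"fn": "arm_command", "kwargs": {"moves": [-1,0,0,-47,-0.07,0.01,0.075,-1,0,0,0,-0.07,0.01,0.075,-1,22,-53,0,0,0,0,-1,22,-53,0,0,0,0,-1,22,-53,0,0,0,0,-1,22,-53,0,0,0,0,-1,22,-53,0,0,0,0,-1,22,-53,0,0,0,0]}}

```text
clock: 29.12
tcp_pos: [0.4712, -0.3437, 0.2162]
orientation: [-0.003, 0.038, 0.999, -0.0]
wrist_force: [0.8, -0.2, -1.0]
finger_gap: 0.0369
grip_force: 70.4
```

```bash
python3 - <<'E'
from h import *
s=get_state(); print(s['tcp_pos'],s['finger_gap'],s['grip_force'],s['wrist_force'])
go(np.array([.4768,-.3503,.05]),down(np.pi+YAW-.15))
E
```

```text
[ 0.47117302 -0.34367805  0.21615882] 0.036853371048212485 70.42482205666602 [ 0.79887812 -0.15976231 -1.02376189]
t 29.12 turn [-0.001 -0.006 -0.   ] rows>= 1.0 shift [ -6.1  -6.2 166.2] rows>= 3.0
```

Pad is over the crate; lowering, releasing gently, and lifting clear.

>>> {"fn": "arm_command", "kwargs": {"moves": [-1,-6,-6,55,0,0,0,-1,0,0,55,0,0,0,-1,0,0,45,0,0,0,-1,0,0,8,0,0,0,-1,0,0,0,0,0,0,0.2,0,0,0,0,0,0,0.3,0,0,0,0,0,0,0.3,0,0,0,0,0,0]}}

```text
clock: 30.12
tcp_pos: [0.4768, -0.3487, 0.0547]
orientation: [-0.003, 0.038, 0.999, -0.001]
wrist_force: [-0.0, 0.1, 0.3]
finger_gap: 0.0553
grip_force: 0.0
```

>>> {"fn": "arm_command", "kwargs": {"moves": [0.3,0,0,-50,0,0,0,0.3,0,0,-60,0,0,0,0.3,0,0,-60,0,0,0,0.3,0,0,-50,0,0,0,0.3,50,0,0,0,0,0,0.3,0,0,0,0,0,0,0.3,0,0,0,0,0,0]}}

```text
clock: 31.0
tcp_pos: [0.428, -0.3446, 0.2741]
orientation: [-0.003, 0.038, 0.999, -0.0]
wrist_force: [0.4, -0.1, -0.4]
finger_gap: 0.0558
grip_force: 0.0
```

```bash
python3 - <<'E'
from h import *
s=get_state(); print(s['tcp_pos'],s['finger_gap'],s['wrist_force'])
for n in ['scene','top','wrist']:
    it,dt=read_camera(n); C=cloud(n,dt,s); hsv=cv2.cvtColor(it,cv2.COLOR_BGR2HSV).astype(int); m=(abs(hsv[...,0]-9)<6)&(hsv[...,1]>180)&(C[...,1]<-.25)&(C[...,1]>-.46)&(C[...,2]<.1)&(C[...,2]>-.01); print(n,m.sum(),np.median(C[m],0) if m.any() else '')
    if n=='top':
        o=it
        C2=C; h=hsv; m=(abs(h[...,0]-26)<6)&(h[...,1]>140)&(abs(C[...,1]-.33)<.06)&(abs(C[...,0]-.45)<.12); print('handle',np.median(C[m],0),cv2.minAreaRect(C[m][:,:2].astype(np.float32)))
        tt=it
cv2.imwrite('pics/end.png',np.hstack([cv2.resize(tt[80:300,80:400],(466,320)),cv2.resize(it,(334,320))]))
E
```

```text
[ 0.42804659 -0.3445729   0.27406112] 0.05576924440385173 [ 0.41299074 -0.09313916 -0.39658843]
scene 131 [ 0.4986781  -0.3294764   0.01814946]
top 68 [ 0.4708614  -0.34511512  0.01931627]
handle [0.45699    0.33974277 0.04656149] ((0.45335647463798523, 0.3409794569015503), (0.02872765064239502, 0.10058163106441498), 76.42772674560547)
wrist 488 [ 0.48457004 -0.34263146  0.02142929]
```

View pics/end.png

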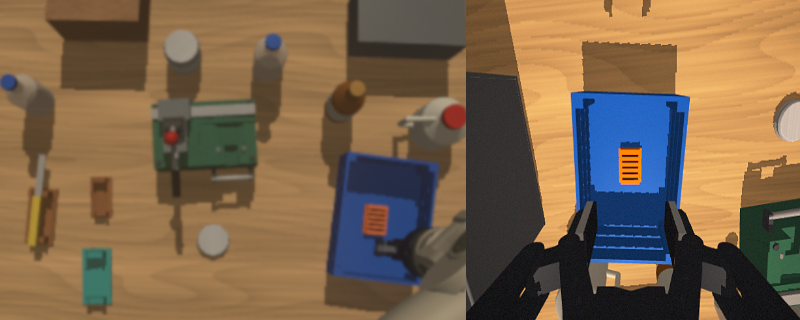

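The pad lies in the crate at (375,220), the tool is on its rest at (38,215), and the head is on the mark with the clamp forward, ball at (171,137). I'll hand in now.

```bash
python3 -c "
from workcell import hand_in
print(hand_in())"
```

```text
the job is handed in; nothing more can be done
None
```

I handed in the job at about 31 s of the 72 s allowed: cameras show the head on the yellow mark with the clamp locked, the pad levered out with the pry tool and in the crate, and the tool back on its rest; no verdict was returned.

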